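Change the foil reel on the stamping bench

ROBOT

A 6-joint arm with a two-finger parallel gripper is mounted at the origin on the work surface. World frame = base frame: x ahead of the robot, y to its left, z up, the work surface at z = 0. Lengths are in m, angles in rad, forces in N, time in s.
With the tool pointing down it reaches from about 0.35 to 0.925 m from the base axis. Payload 6.4 kg.
Tool frame: the origin (TCP) lies on the centre line of the jaws, within the pads' length; the fingertips stand 8 mm ahead of it and the grasp point (between the pads) lies 11 mm behind it (bot.tip_reach is the distance from the TCP to the fingertips, in m); z points along the fingers, y is the line along which they close (so a half turn about z gives the same grasp; the last joint's range is limited). The gripper opens to 85 mm and grips with 20 to 120 N. Pads are 22 mm wide; open, the fingers measure 114 mm over their backs; the gripper's body (76 mm by 85 mm) begins 54 mm behind the grasp point. The pads swing forward as they close: fully open they stand 13 mm farther back than shut.
Start: joints at [1.12, 0.245, 1.558, -0, 1.339, -0.174], TCP at [0.178, 0.625, 0.239] pointing down, gripper open.
Joint ranges: [-3.13, 3.13], [-1.02, 2.26], [0.13, 2.54], [-0.95, 4.09], [0.21, 2.88], [-2.74, 2.74]. Speed limits (rad/s): [2.57, 2.57, 3.14, 3.14, 3.14, 3.14].

INTERFACE

Orientations are given as a unit quaternion [x, y, z, w].
In Python, from station import bot gives the robot as it stands.
- The arm moves only by the tool drive_tool, never from a script. Its argument "steps" is a list of rows, each an object with "slide": the shift along the tool's x, y, z in mm, a list of three; "spin": the turn about the tool's z in degrees. A call has 1 to 12 rows; each row is the pose to reach, as a shift and turn from the pose commanded when the call began, along the tool's axes at that moment; what a row does not reach only later rows make up. A row lasts 1/12 s, in which the tool goes at most 41.7 mm and 7.16 degrees, less where a joint would pass 70% of its speed; a pose out of reach is approached as far as the arm can. A call with a gripper value outside its range is refused whole. "gripper" is the opening, from 0 (shut) to 1 (fully open), set as the call begins (left out, the last holds). The fingers move at their own pace and stop on an object; "force" is the grip in N (left out, the last holds). Time passes only in rows, so rows that repeat a pose let the fingers close. It gives the time, the measured TCP pose, the force, the opening and the grip force at its end, in the units of the state.
- bot.state(): the state, without advancing time (a new reading comes with each control period).
- bot.capture(name): name is "scene" or "top" or "wrist"; returns a dict with "image" (384x512x3 uint8, blue, green, red), "fx", "fy", "cx", "cy" (pixels), "world_from_camera" (4x4, takes a point from camera to world coordinates); the wrist camera has in their place "hand_eye" (4x4, takes a point from camera to tool coordinates, whose origin is the TCP and whose axes are the flange's). Camera axes: x right, y up, looking along -z (the intrinsics and any distortion apply to the point x, -y, -z); pixel columns grow to the right and rows downward; lengths in m; the calibration is good to about 2 mm. A picture is of the moment at which its call begins: read the wrist's pose just before it. There is no depth.
- bot.job_done(): hands the job in; it is judged then, once.
The state is a dict: "t": time; "qpos": joint angles; "joint_vel": joint speeds; "effort": joint torques, N m; "eef_pos": TCP position; "tool_rot": TCP orientation; "contact_force": force on the tool from outside, world axes, zero at the start; "moment": the same for the moment, N m; "opening": opening from 0.0 (shut) to 1.0 (fully open); "grip_force": force on a finger pad.
Only numpy, scipy, OpenCV 4.12 (cv2) and the standard library are available. Lean on these libraries where they do the work, as an engineer would, in place of code of your own. Each camera call takes 0.05 s, during which the arm holds its last target. There are 200 camera calls.

TASK

Change the foil reel: first put the spent cardboard core from the cradle into the red scrap tray, then turn the orange-winged knob under the deck fully open so that its gate bar swings clear, leaving the full reel where it stands until then. Next roll the full reel on its rim along the deck until it drops into the cradle - roll it, do not slide or lift it or let it tip over - and last turn the knob back fully closed behind it. Leave the other things on the bench alone.

Things in the scene. Friction and masses are not known exactly. Their poses are not given: they have to be found in the camera images.
- deck: Green reel deck, fixed: a board 160 (x) by 400 (y) by 15 mm on end feet, top 85 mm, underside 70 mm above the bench. Origin on the bench under the board's middle; y runs along the deck from the waiting reel (-y end) to the cradle (+y end); x points away from the robot, to the edge over the knob. 5 mm high guide rails run along y, inner faces at x = -28 and +28 mm; an 8 mm end bar at y = -172 mm.
- cradle (a point): Middle of the cradle, on the deck's top face, at x = 0, y = +100 mm of the deck, axes as the deck's. A yellow patch between two steel cross bars: one 4 mm high, 20.5 mm before it (-y), which the reel rolls over easily, and an 8 mm high stop 29 mm beyond it (+y). A reel in it rests on the deck's top, with 1 to 2 mm of play.
- knob (a joint): Knob under the deck's +x edge, rad: 0 = closed (gate bar across the deck, pointing to its -x), 1.45 = fully open, at its stop (bar along the deck, pointing to +y, clear of the reel). Grows clockwise from above. Stays where left; friction 0.25 N m, so a hard shove of the reel would force it. The orange gate bar, 90 mm from the axis, 10 mm wide, 8 to 18 mm above the deck's top, is on the same shaft.
- knob_axis (a point): Point on the knob's upright turning axis, 50 mm above the bench (mid-height of the wing), at x = +65, y = -30 mm of the deck. The knob is a black disc of radius 30 mm, 40 to 64 mm above the bench, its axis 15 mm inside the board's edge, so it shows only partly from above.
- knob_grip (a point): Point on the knob's orange wing, 78 mm from the axis, at mid-height. The wing is a radial bar 16 mm wide, 40 to 60 mm above the bench, that ends 95 mm from the axis. It sticks out past the board's edge, free from above: from the axis it points 0.725 rad to the +y side of the deck's x when closed, 0.725 rad to the -y side when fully open (its direction is 0.725 - joint).
- reel_center (a point): Centre of the full foil reel: a disc of diameter 90, 44 mm wide, gold with white flanges, about 0.45 kg, standing on its rim on the deck between the rails, 45 mm above the deck's top. Its axle lies along its x (the deck's x); steel mandrel ends of diameter 16 mm stick out 24 mm beyond each flange: pushing on both rolls it freely.
- reel_mark (a point): Red stripe on the reel's flange, point 42 mm from its centre; at the top at the start, it comes round as the reel rolls (half a turn is 141 mm of travel).
- core_center (a point): Centre of the spent core: brown cardboard cylinder, diameter 56 mm, 44 mm long, about 80 g, lying in the cradle with its axis along its x (the deck's x), 28 mm above the deck's top.
- scrap_tray: Red open tray on the bench, fixed, 180 (x) by 150 (y) by 45 mm high, walls and floor 5 mm. Origin under its middle. It stands to the left or to the right of the deck; the blue bin stands on the other side.
- part_bin: Blue bin of the same size as the tray, with leather-covered parts in it, fixed: not the scrap tray.
- foil_roll: Bystander: gold foil roll standing on end, diameter 52, height 130 mm. Origin under its middle.
- die: Bystander: brass stamping die 90 by 60 by 22 mm with an upright wooden handle, 77 mm high in all. Origin under its middle.
- square: Bystander: steel try square lying flat, about 100 by 100 mm, 14 mm thick. Origin under the middle of its stock.
Things that resemble listed ones, but are neither listed nor needed, are in the scene too. What is meant by the part that bears core_center is not blue or purple, and is the larger of those in its own colour.

How it is judged:
On the way, in this order (a step that is already met when the one before it is completed fails the run):
1. the spent core lies in the red tray, the reel still within 20 mm of where it stood (x of core_center in the frame of scrap_tray between -0.085 and 0.085 m and y of core_center in the frame of scrap_tray between -0.07 and 0.07 m and z of core_center in the frame of scrap_tray below 0.042 m and linear speed of core below 0.05 m/s and distance of reel_center from where it was at the start of the episode below 0.02 m), for 0.2 s.
2. the knob is turned fully open (beyond 1.3 rad), the reel still within 20 mm of where it stood (value of joint knob above 1.3 rad and distance of reel_center from where it was at the start of the episode below 0.02 m), for 0.1 s.
3. the reel has rolled, its red mark come round to 20 mm or more below its centre, past the gate and before the cradle (z of reel_mark in the frame of deck below 0.11 m and y of reel_center in the frame of deck between -0.03 and 0.075 m).
4. the reel stands in the cradle (y of reel_center in the frame of cradle between -0.007 and 0.007 m and x of reel_center in the frame of cradle between -0.012 and 0.012 m and z of reel_center in the frame of cradle below 0.049 m and angle between reel_center's own x axis and vertical between 1.4 and 1.74 rad), for 0.3 s.
5. the knob is turned back fully closed (under 0.15 rad), the reel in the cradle (all of step 4 and value of joint knob below 0.15 rad), for 0.2 s.
At the end, for the whole second after the job is handed in: The core lies in the red tray; the reel stands upright on its rim in the cradle (within 7 mm along and 12 mm across the deck, axle within 0.17 rad of level, on the deck's top); the knob is closed (under 0.15 rad); all at rest (all of step 5 and x of core_center in the frame of scrap_tray between -0.085 and 0.085 m and y of core_center in the frame of scrap_tray between -0.07 and 0.07 m and z of core_center in the frame of scrap_tray below 0.042 m and linear speed of each of reel, core below 0.02 m/s); the robot touches nothing.
It fails at once if the reel tips over (axle 0.5 rad or more off level) (angle between reel_center's own x axis and vertical below 1.07 rad or angle between reel_center's own x axis and vertical above 2.07 rad).
It fails at once if the reel is lifted more than 15 mm off the deck (z of reel_center in the frame of deck above 0.145 m).
It fails at once if a bystander (foil roll, die, square) is moved by more than 30 mm (distance of any of foil_roll, die, square from where it was at the start of the episode above 0.03 m).
It also fails if it takes over 72 s, if anything falls off the work surface, if the arm or the gripper's body presses on something with over 40 N, if the wrist force passes 120 N, or if a joint passes its speed limit or range.

## Working session

There is one attempt and no reset: what is moved stays moved. The work goes in short steps, Python scripts to look and compute and a tool call to move; the robot and the scene stay as the last step left them, time stands still between calls to the robot, and variables do not carry over. Pictures are saved under pics/ and viewed, at most 10 in all, crops included, and the job is handed in when it is done.

Besides the shell and the picture viewer there is one more tool, called after ">>>" as name(argument=value, ...), one argument or row to a line, values as JSON. drive_tool: Moves the arm, as the interface text tells. Its arguments: {"type":"object","properties":{"steps":{"type":"array","items":{"type":"object","properties":{"slide":{"type":"array","items":{"type":"number"}},"spin":{"type":"number"}}}},"gripper":{"type":"number"},"force":{"type":"number"}},"required":["steps"]}

```bash
ls; mkdir -p pics; python3 - <<'E'
from station import bot
import cv2,numpy as np,pickle
s=bot.state();print(s)
d={}
for n in("scene","top"):
    c=bot.capture(n);d[n]=c;cv2.imwrite(f"pics/{n}0.png",c["image"]);print({k:np.round(v,4) for k,v in c.items() if k!="image"})
pickle.dump(d,open("c0.pkl","wb"))
E
```

```text
pics
{'t': 0.0, 'qpos': array([ 1.11988869e+00,  2.45782345e-01,  1.55903835e+00, -9.47394205e-06,
        1.33870967e+00, -1.74106149e-01]), 'joint_vel': array([-1.57447113e-03, -7.40446849e-04,  1.11093624e-03, -9.20325497e-04,
       -2.40318670e-06,  4.58633722e-04]), 'effort': array([ 1.13379636e-03, -4.29518223e+01, -3.26125002e+01, -1.36091794e-04,
        5.43971590e-03,  6.18322630e-06]), 'eef_pos': array([0.1773873 , 0.62475071, 0.23818753]), 'tool_rot': array([ 1.37958182e-01,  9.90437581e-01, -9.23345874e-04, -2.93483883e-04]), 'contact_force': array([0.70312614, 0.12167395, 0.26555593]), 'moment': array([-0.02721646, -0.00969159, -0.02990037]), 'grip_force': 0.0, 'opening': 0.9996719858660036}
{'fx': np.float64(391.2753), 'fy': np.float64(391.2753), 'cx': np.float64(256.2055), 'cy': np.float64(191.2437), 'world_from_camera': array([[-0.8951, -0.2336,  0.3797,  1.0121],
       [ 0.4453, -0.5103,  0.7357,  0.7922],
       [ 0.0219,  0.8277,  0.5608,  0.7302],
       [ 0.    ,  0.    ,  0.    ,  1.    ]])}
{'fx': np.float64(393.6412), 'fy': np.float64(393.6412), 'cx': np.float64(256.4172), 'cy': np.float64(191.3535), 'world_from_camera': array([[ 0.0193,  0.9797, -0.1994,  0.3889],
       [-0.9998,  0.0201,  0.002 , -0.0075],
       [ 0.006 ,  0.1993,  0.9799,  1.2587],
       [ 0.    ,  0.    ,  0.    ,  1.    ]])}
```

View pics/top0.png

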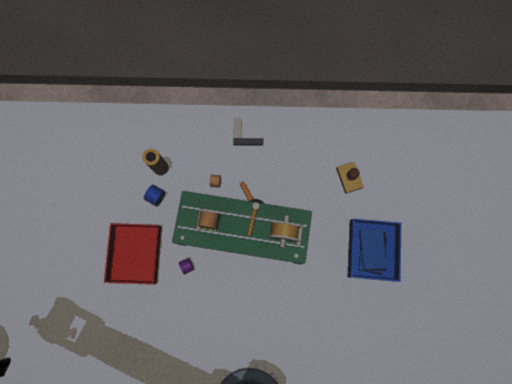

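View pics/scene0.png

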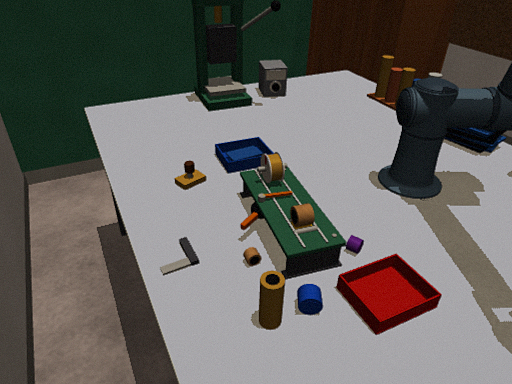

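The top view shows the deck's corners at about (182,192), (311,208), (305,263) and (174,245). The core is at (209,220), the reel at (285,231), the red tray at (133,253) and the wing tip at (243,184). The scene view agrees. Next I'll measure these.

```bash
cat > h.py <<'E'
import numpy as np,cv2
def ray(c,u,v):
    W=c["world_from_camera"];d=W[:3,:3]@np.array([(u-c["cx"])/c["fx"],-(v-c["cy"])/c["fy"],-1]);return W[:3,3],d
def at(c,uv,z):
    o,d=ray(c,*uv);return o+d*(z-o[2])/d[2]
def pix(c,p):
    W=c["world_from_camera"];q=W[:3,:3].T@(np.asarray(p)-W[:3,3]);return np.array([c["cx"]-c["fx"]*q[0]/q[2],c["cy"]+c["fy"]*q[1]/q[2]])
E
python3 - <<'E'
import pickle;from h import *
d=pickle.load(open("c0.pkl","rb"));c=d["top"];im=c["image"]
hsv=cv2.cvtColor(im,cv2.COLOR_BGR2HSV)
def big(m):
    n,l,s,_=cv2.connectedComponentsWithStats(m.astype(np.uint8));i=1+np.argmax(s[1:,4]);return l==i
H,S,V=[hsv[...,i].astype(int) for i in range(3)]
for n,m,z in(("deck",(H>60)&(H<95)&(S>90),.085),("red",((H<5)|(H>175))&(S>150),.045)):
    b=big(m);pts=np.argwhere(b)[:,::-1]
    w=np.array([at(c,p,z)[:2] for p in pts],np.float32)
    r=cv2.minAreaRect(w);print(n,r);print(cv2.boxPoints(r))
# orange things
m=(H>4)&(H<20)&(S>110)&(V>60)
n,l,s,ce=cv2.connectedComponentsWithStats(m.astype(np.uint8))
for i in range(1,n):
    if s[i,4]>8:print(s[i],ce[i].round(1),np.median(hsv[l==i],axis=0))
cv2.imwrite("pics/crop.png",cv2.resize(im[165:285,90:325],None,fx=3.4,fy=3.4,interpolation=cv2.INTER_CUBIC))
E
```

```text
deck ((0.4908333122730255, 0.03466258943080902), (0.3950798809528351, 0.10685642063617706), 79.95763397216797)
[[ 0.40377736 -0.15053424]
 [ 0.50899667 -0.16916749]
 [ 0.57788926  0.21985942]
 [ 0.47266996  0.23849267]]
red ((0.43684715032577515, 0.3655421733856201), (0.1489611119031906, 0.1751064956188202), 89.17719268798828)
[[0.3482334  0.29232657]
 [0.5233218  0.28981203]
 [0.5254609  0.43875778]
 [0.3503725  0.44127232]]
[143 149  17  15  93] [150.8 155.3] [ 18. 136. 127.]
[337 163  19  20  91] [347.  169.5] [ 19. 135. 129.]
[210 176  10  10  81] [214.7 180.2] [ 14. 122. 121.]
[354 176   9  12  50] [358.2 182.7] [ 19.  137.  129.5]
[240 182  13  19  89] [246.1 191.2] [ 13. 163. 125.]
[248 209   9  27  89] [251.6 222.2] [ 15. 160. 121.]
[199 212  18  16 232] [207.6 219.3] [ 14. 126. 115.]
[271 223  12  12 116] [276.8 228.5] [ 17.5 145.  114. ]
[287 225  11  13 112] [292.1 230.9] [ 17. 144. 113.]
```

View pics/crop.png

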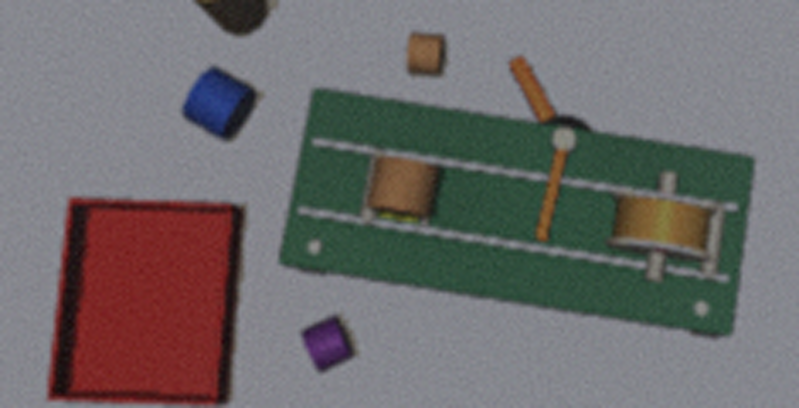

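```bash
cat >> h.py <<'E'
def fitdeck(c):
    hsv=cv2.cvtColor(c["image"],cv2.COLOR_BGR2HSV).astype(int);H,S,V=hsv[...,0],hsv[...,1],hsv[...,2]
    m=((H>60)&(H<95)&(S>90)&(V>40)).astype(np.uint8)
    m=cv2.morphologyEx(m,cv2.MORPH_CLOSE,np.ones((7,7)))
    n,l,s,_=cv2.connectedComponentsWithStats(m);b=l==1+np.argmax(s[1:,4])
    w=np.array([at(c,p,.085)[:2] for p in np.argwhere(b)[:,::-1]],np.float32)
    return cv2.minAreaRect(w)
E
python3 - <<'E'
import pickle;from h import *
d=pickle.load(open("c0.pkl","rb"));c=d["top"]
r=fitdeck(c);print(r);B=np.array(r[0]);th=np.radians(r[2]);
k=lambda x,y:np.array([90+(x+.5)/3.4-.5,165+(y+.5)/3.4-.5])
C=[k(313,89),k(753,155),k(730,335),k(281,262)]
C=np.array([at(c,p,.085)[:2] for p in C]);print(C,C.mean(0))
for yaw in (th,th-np.pi/2):print(np.degrees(yaw))
yaw=th-np.pi/2 if th>.8 else th
for nm,B in(("rect",B),("corn",C.mean(0))):
  R=np.array([[np.cos(yaw),-np.sin(yaw)],[np.sin(yaw),np.cos(yaw)]])
  def D(p):return R.T@(np.asarray(p)[:2]-B)*1000
  print(nm,"post",D(at(c,k(565,138),.105)),"core top",D(at(c,(207.6,219.3),.12)),"reel",D(at(c,k(662,222),.165)),"mandrelA",D(at(c,k(669,175),.135)),"B",D(at(c,k(655,277),.135)),"tip",D(at(c,k(516,62),.06)),"bar end",D(at(c,k(541,238),.103)))
  for z in (.045,):print([D(at(c,p,z)).round() for p in (k(70,199),k(243,206),k(228,402),k(50,400))])
  W=lambda x,y:B+R@[x,y]
  for p in((0,.1),(.065,-.03),(0,-.12)):print(p,W(*p))
# scene check
s=d["scene"];B=np.array(r[0])
for x,y in((.08,.2),(.08,-.2),(-.08,-.2),(-.08,.2)):
  w=B+R@[x,y];print("top/scene px",pix(c,[*w,.085]).round(1),pix(s,[*w,.085]).round(1))
t=np.array([at(c,p,.045)[:2] for p in (k(70,199),k(243,206),k(228,402),k(50,400))]);print("tray",t,t.mean(0))
E
```

```text
((0.5207875967025757, 0.030522286891937256), (0.39280107617378235, 0.1553955227136612), 82.00728607177734)
[[ 0.62465414  0.21726341]
 [ 0.57297065 -0.17590435]
 [ 0.41542978 -0.15471591]
 [ 0.47040028  0.23631425]] [0.52086371 0.03073935]
82.00728607177734
-7.99271392822266
rect post [ 65.61278991 -30.55349554] core top [ -0.10122087 100.98541351] reel [  -0.42719425 -121.23817906] mandrelA [  43.32840989 -123.14095919] B [ -43.32061398 -123.87952603] tip [135.68333315  26.03566496] bar end [-23.56272188 -23.92731159]
[array([-51., 406.]), array([-33., 250.]), array([-205.,  227.]), array([-228.,  382.])]
(0, 0.1) [0.53469231 0.12955086]
(0.065, -0.03) [ 0.58098476 -0.00822435]
(0, -0.12) [ 0.50410194 -0.088312  ]
corn post [ 65.56759629 -30.77903333] core top [ -0.14641449 100.75987573] reel [  -0.47238787 -121.46371684] mandrelA [  43.28321628 -123.36649698] B [ -43.3658076  -124.10506381] tip [135.63813954  25.81012718] bar end [-23.6079155  -24.15284937]
[array([-52., 406.]), array([-33., 249.]), array([-205.,  227.]), array([-228.,  382.])]
(0, 0.1) [0.53476843 0.12976793]
(0.065, -0.03) [ 0.58106087 -0.00800729]
(0, -0.12) [ 0.50417805 -0.08809494]
top/scene px [181.7 189.8] [287.3 254.7]
top/scene px [312.  210.5] [239.6 171.1]
top/scene px [304.9 263.8] [286.3 164. ]
top/scene px [171.1 242. ] [346.8 241.6]
tray [[0.52625507 0.43954461]
 [0.52302822 0.28221358]
 [0.34952477 0.28371628]
 [0.34823531 0.44055662]] [0.43676084 0.36150777]
```

```bash
cat >> h.py <<'E'
YAW=np.radians(-7.7);B=np.array([.5208,.0306])
Rd=np.array([[np.cos(YAW),-np.sin(YAW)],[np.sin(YAW),np.cos(YAW)]])
def W(x,y): return B+Rd@[x/1000,y/1000]
def D(p): return Rd.T@(np.asarray(p)[:2]-B)*1000
from scipy.spatial.transform import Rotation as Ro
def plan(s,pts,ang=None):
    """pts: world xyz (m); ang: wanted world angle (deg) of tool y"""
    M=Ro.from_quat(s["tool_rot"]).as_matrix()
    for p in pts: print("slide",(M.T@(np.asarray(p)-s["eef_pos"])*1000).round().astype(int).tolist())
    a=np.degrees(np.arctan2(M[1,1],M[0,1]))
    if ang is not None: print("spin",round(-((ang-a+90)%180-90),1))
    print("deck",D(s["eef_pos"]).round(1),"z",round(s["eef_pos"][2],4),"ang",round(a,1),"t",s["t"],s["opening"],s["grip_force"],s["contact_force"].round(1))
E
python3 - <<'E'
from h import *;from station import bot
plan(bot.state(),[[*W(0,100),.2],[*W(0,100),.105]],82.3)
E
```

```text
slide [-479, -379, 39]
slide [-479, -379, 134]
spin -8.2
deck [-419.9  542.8] z 0.2383 ang 74.1 t 0.1 1.0032197823287972 0.0 [ 0.2 -1.  -0.1]
```

>>> drive_tool(
  steps=[
    {"slide":[-40,-32,3],"spin":-2},
    {"slide":[-80,-63,6],"spin":-4},
    {"slide":[-120,-95,10],"spin":-6},
    {"slide":[-160,-126,13],"spin":-8.2},
    {"slide":[-190,-150,16],"spin":-8.2},
    {"slide":[-220,-174,18],"spin":-8.2},
    {"slide":[-250,-198,20],"spin":-8.2},
    {"slide":[-280,-222,22],"spin":-8.2},
    {"slide":[-310,-245,25],"spin":-8.2},
    {"slide":[-340,-269,28],"spin":-8.2},
    {"slide":[-370,-293,30],"spin":-8.2},
    {"slide":[-400,-316,32],"spin":-8.2},
  ],
  gripper=1,
)

```text
t: 1.1
eef_pos: [0.4701, 0.2187, 0.2074]
tool_rot: [0.067, 0.998, -0.0, -0.0]
contact_force: [-0.3, 0.7, 0.0]
opening: 1.002
grip_force: 0.0
```

>>> drive_tool(
  steps=[
    {"slide":[-27,-21,2]},
    {"slide":[-54,-42,5]},
    {"slide":[-79,-63,7]},
    {"slide":[-79,-63,7]},
    {"slide":[-79,-63,7]},
  ],
)

```text
$.steps[0]: bad value
```

```bash
python3 - <<'E'
from h import *;from station import bot
s=bot.state();plan(s,[[*W(0,100),.105]],82.3)
c=bot.capture("wrist");print(c["hand_eye"].round(3),c["fx"],c["cx"])
cv2.imwrite("pics/w1.png",c["image"])
E
```

```text
slide [-75, -80, 102]
spin 0.0
deck [-75.5 179.6] z 0.2074 ang 82.3 t 1.1 1.0018861404801205 0.0 [-0.3  0.7  0. ]
[[-0.     0.964  0.264  0.066]
 [ 1.     0.    -0.    -0.002]
 [-0.001  0.264 -0.964 -0.135]
 [ 0.     0.     0.     1.   ]] 283.56186538435566 253.2126084165431
```

View pics/w1.png

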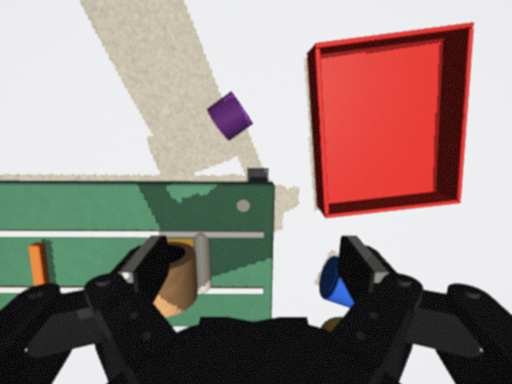

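The wrist picture shows the deck's rails level in the image, so the tool is aligned with the deck. The core is at about (178,280) and the tray at about (390,120). I'll move over the core and go down.

>>> drive_tool(
  steps=[
    {"slide":[-25,-27,2],"spin":0},
    {"slide":[-50,-54,5],"spin":0},
    {"slide":[-75,-80,10],"spin":0},
    {"slide":[-75,-80,40],"spin":0},
    {"slide":[-75,-80,70],"spin":0},
    {"slide":[-75,-80,90],"spin":0},
    {"slide":[-75,-80,102],"spin":0},
    {"slide":[-75,-80,102],"spin":0},
  ],
)

```text
t: 1.82
eef_pos: [0.531, 0.1313, 0.1026]
tool_rot: [0.067, 0.998, -0.0, -0.003]
contact_force: [-0.3, -1.0, -0.6]
opening: 1.005
grip_force: 0.0
```

>>> drive_tool(
  steps=[
    {"slide":[0,0,0],"spin":0},
    {"slide":[0,0,0],"spin":0},
    {"slide":[0,0,0],"spin":0},
    {"slide":[0,0,0],"spin":0},
    {"slide":[0,0,0],"spin":0},
    {"slide":[0,0,0],"spin":0},
    {"slide":[0,0,0],"spin":0},
    {"slide":[0,0,0],"spin":0},
  ],
  gripper=0.4,
  force=25,
)

```text
t: 2.48
eef_pos: [0.5348, 0.1316, 0.1079]
tool_rot: [0.067, 0.998, 0.0, 0.002]
contact_force: [-1.5, 0.9, 6.3]
opening: 0.647
grip_force: 26.9
```

```bash
python3 - <<'E'
from h import *;from station import bot
s=bot.state();T=[.437,.3615]
plan(s,[[*W(0,100),.2],[*T,.15],[*T,.03]],88)
E
```

```text
slide [0, -2, -92]
slide [127, 215, -42]
slide [128, 215, 78]
spin -5.7
deck [  0.3 101.9] z 0.1079 ang 82.3 t 2.4833 0.6466913437795208 26.85380905866623 [-1.5  0.9  6.3]
```

>>> drive_tool(
  steps=[
    {"slide":[0,0,-25],"spin":0},
    {"slide":[0,0,-55],"spin":0},
    {"slide":[10,20,-75],"spin":0},
    {"slide":[27,48,-75],"spin":0},
    {"slide":[45,80,-70],"spin":-2},
    {"slide":[63,112,-65],"spin":-4},
    {"slide":[82,144,-55],"spin":-5.7},
    {"slide":[100,175,-45],"spin":-5.7},
    {"slide":[116,200,-40],"spin":-5.7},
    {"slide":[128,215,-20],"spin":-5.7},
    {"slide":[128,215,5],"spin":-5.7},
    {"slide":[128,215,30],"spin":-5.7},
  ],
)

```text
t: 3.48
eef_pos: [0.4346, 0.3631, 0.0758]
tool_rot: [0.016, 1.0, 0.001, 0.001]
contact_force: [-0.5, -0.5, -1.3]
opening: 0.645
grip_force: 27.3
```

```bash
python3 - <<'E'
from h import *;from station import bot
s=bot.state();T=[.437,.3615]
plan(s,[[*T,.03]],88)
E
```

```text
slide [-2, -2, 46]
spin 0.2
deck [-129.9  317.9] z 0.0758 ang 88.2 t 3.4833 0.6452883101211799 27.321697175502777 [-0.5 -0.5 -1.3]
```

>>> drive_tool(
  steps=[
    {"slide":[0,0,15],"spin":0},
    {"slide":[0,0,30],"spin":0},
    {"slide":[0,0,40],"spin":0},
    {"slide":[0,0,46],"spin":0},
    {"slide":[0,0,46],"spin":0},
    {"slide":[0,0,46],"spin":0},
  ],
)

```text
t: 3.98
eef_pos: [0.4355, 0.3617, 0.0304]
tool_rot: [0.017, 1.0, 0.0, 0.0]
contact_force: [0.6, -0.1, -0.6]
opening: 0.645
grip_force: 27.4
```

>>> drive_tool(
  steps=[
    {"slide":[0,0,0],"spin":0},
    {"slide":[0,0,0],"spin":0},
    {"slide":[0,0,0],"spin":0},
    {"slide":[0,0,0],"spin":0},
    {"slide":[0,0,-15],"spin":0},
    {"slide":[0,0,-35],"spin":0},
    {"slide":[0,0,-65],"spin":0},
    {"slide":[0,0,-100],"spin":0},
    {"slide":[0,0,-135],"spin":0},
    {"slide":[0,0,-170],"spin":0},
    {"slide":[0,0,-170],"spin":0},
  ],
  gripper=0.85,
)

```text
t: 4.9
eef_pos: [0.439, 0.3637, 0.2089]
tool_rot: [0.017, 1.0, 0.004, 0.007]
contact_force: [1.2, 0.3, 1.2]
opening: 0.85
grip_force: 0.0
```

```bash
python3 - <<'E'
from h import *;from station import bot
s=bot.state()
c=bot.capture("top");cv2.imwrite("pics/t2.png",cv2.resize(c["image"][130:300,90:325],None,fx=3.4,fy=3.4,interpolation=cv2.INTER_CUBIC))
s=bot.state()
def open_p(phi,r=75,side=1,gap=0):
    u=np.array([np.cos(phi),np.sin(phi)]);n=np.array([-u[1],u[0]])*side
    h=11*abs(u[1])+14.5*abs(u[0]);return np.array([65,-30])+r*u+n*(8+h+gap)
P=[open_p(.725,gap=12)]
print([D0.round(1) for D0 in P])
w=W(*P[0]);plan(s,[[*w,.2],[*w,.046]],82.3)
E
```

```text
[array([95.8, 48.3])]
slide [-195, -291, 6]
slide [-193, -292, 160]
spin 5.7
deck [-127.   318.2] z 0.2053 ang 88.0 t 4.95 0.8517324350417886 0.0 [ 0.1  0.  -0.1]
```

View pics/t2.png

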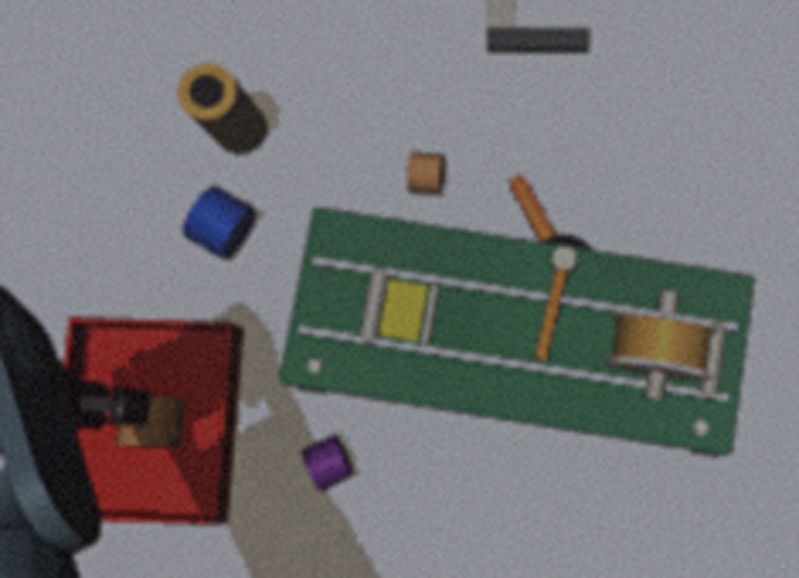

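The picture shows the core in the red tray at (150,422), the cradle empty with its yellow patch at (405,310), and the reel untouched. I'll close the fingers and go to the +y side of the wing.

>>> drive_tool(
  steps=[
    {"slide":[-22,-32,0],"spin":1},
    {"slide":[-44,-64,0],"spin":2},
    {"slide":[-66,-96,0],"spin":3},
    {"slide":[-88,-128,0],"spin":4},
    {"slide":[-110,-160,0],"spin":5},
    {"slide":[-132,-192,0],"spin":5.7},
    {"slide":[-154,-224,0],"spin":5.7},
    {"slide":[-176,-256,0],"spin":5.7},
    {"slide":[-192,-280,0],"spin":5.7},
    {"slide":[-200,-290,0],"spin":5.7},
    {"slide":[-200,-290,25],"spin":5.7},
    {"slide":[-200,-290,55],"spin":5.7},
  ],
  gripper=0,
)

```text
t: 5.95
eef_pos: [0.627, 0.0642, 0.1462]
tool_rot: [0.068, 0.998, 0.0, 0.003]
contact_force: [-0.4, 0.0, -0.7]
opening: -0.001
grip_force: 0.0
```

```bash
python3 - <<'E'
from h import *;from station import bot
s=bot.state()
w=W(102,50);plan(s,[[*w,.046]],82.3)
E
```

```text
slide [-1, 2, 100]
spin -0.0
deck [100.8  47.5] z 0.1462 ang 82.3 t 5.95 -0.0005305670783172129 0.0 [-0.4  0.  -0.7]
```

>>> drive_tool(
  steps=[
    {"slide":[-2,3,25],"spin":0},
    {"slide":[-2,3,55],"spin":0},
    {"slide":[-2,3,80],"spin":0},
    {"slide":[-2,3,95],"spin":0},
    {"slide":[-2,3,97],"spin":0},
    {"slide":[-2,3,97],"spin":0},
  ],
)

```text
t: 6.45
eef_pos: [0.6266, 0.068, 0.0468]
tool_rot: [0.067, 0.998, 0.0, -0.001]
contact_force: [0.3, -0.3, 1.1]
opening: 0.003
grip_force: 0.0
```

```bash
cat >> h.py <<'E'
def wingP(q,r,side,gap=0):
    phi=.725-q;u=np.array([np.cos(phi),np.sin(phi)]);n=np.array([-u[1],u[0]])*side
    h=11*abs(u[1])+14.5*abs(u[0]);return np.array([65,-30])+r*u+n*(8+h+gap)
E
python3 - <<'E'
from h import *;from station import bot
s=bot.state()
plan(s,[[*W(*wingP(q,80,1)),.046] for q in (0.05,.2,.4,.6,.8,1,1.2,1.3,1.4)],82.3)
E
```

```text
slide [-11, -11, 1]
slide [-21, -19, 1]
slide [-33, -32, 1]
slide [-42, -48, 1]
slide [-47, -64, 1]
slide [-49, -79, 1]
slide [-48, -95, 1]
slide [-46, -103, 1]
slide [-44, -111, 1]
spin 0.1
deck [99.8 51.3] z 0.0468 ang 82.4 t 6.45 0.0025035867943512917 0.0 [ 0.3 -0.3  1.1]
```

>>> drive_tool(
  steps=[
    {"slide":[-11,-6,0],"spin":0},
    {"slide":[-16,-15,0],"spin":0},
    {"slide":[-27,-25,0],"spin":0},
    {"slide":[-34,-33,0],"spin":0},
    {"slide":[-40,-44,0],"spin":0},
    {"slide":[-44,-55,0],"spin":0},
    {"slide":[-47,-64,0],"spin":0},
    {"slide":[-49,-79,0],"spin":0},
    {"slide":[-48,-92,0],"spin":0},
    {"slide":[-46,-101,0],"spin":0},
    {"slide":[-44,-107,0],"spin":0},
    {"slide":[-44,-107,0],"spin":0},
  ],
)

```text
t: 7.45
eef_pos: [0.6565, -0.046, 0.0479]
tool_rot: [0.067, 0.998, -0.001, 0.0]
contact_force: [-1.0, 0.2, -0.3]
opening: 0.002
grip_force: 0.0
```

>>> drive_tool(
  steps=[
    {"slide":[0,-3,0],"spin":0},
    {"slide":[0,-4,0],"spin":0},
    {"slide":[0,-4,0],"spin":0},
  ],
)

```text
t: 7.7
eef_pos: [0.6565, -0.0482, 0.0481]
tool_rot: [0.067, 0.998, -0.0, 0.0]
contact_force: [0.9, 1.4, 0.3]
opening: -0.001
grip_force: 0.7
```

```bash
python3 - <<'E'
from h import *;from station import bot
s=bot.state();plan(s,[],82.3)
c=bot.capture("top");cv2.imwrite("pics/t3.png",cv2.resize(c["image"][130:300,150:325],None,fx=3.4,fy=3.4,interpolation=cv2.INTER_CUBIC))
E
```

```text
spin 0.1
deck [145. -60.] z 0.0481 ang 82.4 t 7.7 -0.0013526299285571348 0.7263111091742758 [0.9 1.4 0.3]
```

View pics/t3.png

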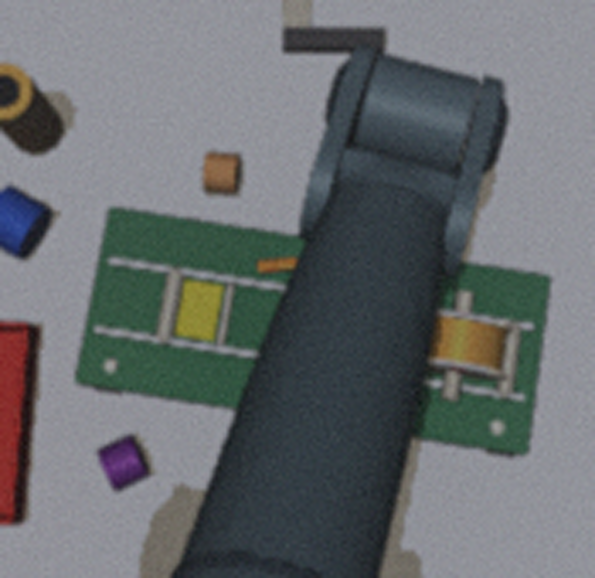

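The gate bar's free end shows at (260,266), now pointing along the deck. I'll compute the angle.

```bash
python3 - <<'E'
from h import *;from station import bot;import pickle
c=pickle.load(open("c0.pkl","rb"))["top"]
k=lambda x,y:(150+(x+.5)/3.4-.5,130+(y+.5)/3.4-.5)
for p in((258,267),(298,264)):
  d=D(at(c,k(*p),.103));print(d,np.arctan2(d[1]+30,65-d[0]))
s=bot.state();plan(s,[],82.3)
E
```

```text
[43.18251669 56.58112703] 1.323946631819791
[51.17867666 22.51215593] 1.3134310274176448
spin 0.1
deck [145. -60.] z 0.0481 ang 82.4 t 7.75 0.000669343867390608 0.6494527049653698 [-0.   2.3 -0.5]
```

>>> drive_tool(
  steps=[
    {"slide":[2,-4,0],"spin":0},
    {"slide":[4,-7,0],"spin":0},
    {"slide":[5,-9,0],"spin":0},
    {"slide":[5,-9,0],"spin":0},
  ],
)

```text
t: 8.08
eef_pos: [0.6503, -0.056, 0.0481]
tool_rot: [0.067, 0.998, 0.001, 0.001]
contact_force: [2.5, 5.8, 0.2]
opening: -0.004
grip_force: 2.8
```

```bash
python3 - <<'E'
from h import *;from station import bot
s=bot.state();plan(s,[],82.3)
c=bot.capture("top")
hsv=cv2.cvtColor(c["image"],cv2.COLOR_BGR2HSV).astype(int);m=((hsv[...,0]>8)&(hsv[...,0]<20)&(hsv[...,1]>120))[200:215,222:250]
d=np.array([D(at(c,(222+x,200+y),.103)) for y,x in np.argwhere(m)]);print(len(d),d.mean(0),np.arctan2(d[:,1].mean()+30,65-d[:,0].mean()))
E
```

```text
spin 0.0
deck [140.  -68.5] z 0.0481 ang 82.3 t 8.0833 -0.003898926996890551 2.768159145489335 [2.5 5.8 0.2]
49 [56.37658491 36.00085026] 1.440876159979056
```

>>> drive_tool(
  steps=[
    {"slide":[-6,9,0],"spin":0},
    {"slide":[-8,12,-25],"spin":0},
    {"slide":[-8,12,-65],"spin":0},
    {"slide":[-8,12,-105],"spin":0},
    {"slide":[-8,12,-145],"spin":0},
    {"slide":[-8,12,-180],"spin":0},
    {"slide":[-8,12,-200],"spin":0},
    {"slide":[-8,12,-200],"spin":0},
  ],
)

```text
t: 8.8
eef_pos: [0.6627, -0.0469, 0.2555]
tool_rot: [0.067, 0.998, -0.002, 0.006]
contact_force: [-0.4, 0.8, 0.2]
opening: 0.001
grip_force: 0.0
```

```bash
python3 - <<'E'
from h import *;from station import bot
s=bot.state();plan(s,[[*W(0,-156),.25]],-7.7);print(s["qpos"])
E
```

```text
slide [151, -98, 4]
spin -90.0
deck [151.  -57.8] z 0.2555 ang 82.3 t 8.8 0.0009229827825496372 0.0 [-0.4  0.8  0.2]
[-2.40388045e-01  2.58752662e-01  1.51153046e+00 -1.49780923e-03
  1.35909577e+00 -1.67712742e+00]
```

>>> drive_tool(
  steps=[
    {"slide":[13,-8,0],"spin":7},
    {"slide":[26,-17,0],"spin":14},
    {"slide":[39,-25,0],"spin":21},
    {"slide":[52,-34,0],"spin":28},
    {"slide":[65,-42,0],"spin":35},
    {"slide":[78,-51,0],"spin":42},
    {"slide":[91,-59,0],"spin":49},
    {"slide":[104,-68,0],"spin":56},
    {"slide":[117,-76,0],"spin":63},
    {"slide":[130,-85,0],"spin":70},
    {"slide":[143,-93,0],"spin":77},
    {"slide":[151,-98,0],"spin":84},
  ],
  gripper=0.7,
)

```text
t: 9.8
eef_pos: [0.4955, -0.1234, 0.2468]
tool_rot: [0.72, 0.694, -0.001, -0.001]
contact_force: [-0.1, -0.9, -0.3]
opening: 0.698
grip_force: 0.0
```

>>> drive_tool(
  steps=[
    {"slide":[0,0,0],"spin":6},
    {"slide":[0,0,0],"spin":6},
    {"slide":[0,0,0],"spin":6},
  ],
)

```text
t: 10.05
eef_pos: [0.4967, -0.1229, 0.2473]
tool_rot: [0.752, 0.659, -0.0, -0.0]
contact_force: [0.7, -0.2, -0.4]
opening: 0.702
grip_force: 0.0
```

```bash
python3 - <<'E'
from h import *;from station import bot
s=bot.state();plan(s,[[*W(0,-156),.119]],-7.7)
c=bot.capture("wrist");cv2.imwrite("pics/w4.png",c["image"])
E
```

```text
slide [-1, 3, 128]
spin 0.2
deck [  -3.3 -155.4] z 0.2473 ang -7.5 t 10.05 0.7018154807575006 0.0 [ 0.7 -0.2 -0.4]
```

View pics/w4.png

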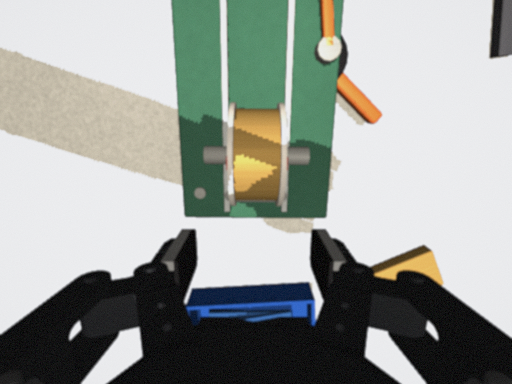

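The picture shows the reel straight ahead, its mandrels at (215,155) and (298,155), centred between the fingers. I'll go down behind it.

>>> drive_tool(
  steps=[
    {"slide":[-1,3,30],"spin":0},
    {"slide":[-1,3,60],"spin":0},
    {"slide":[-1,3,90],"spin":0},
    {"slide":[-1,3,110],"spin":0},
    {"slide":[-1,3,122],"spin":0},
    {"slide":[-1,3,128],"spin":0},
    {"slide":[-1,3,128],"spin":0},
  ],
)

```text
t: 10.68
eef_pos: [0.4994, -0.1239, 0.1189]
tool_rot: [0.752, 0.659, -0.0, -0.001]
contact_force: [0.4, 0.3, 0.2]
opening: 0.705
grip_force: 0.0
```

>>> drive_tool(
  steps=[
    {"slide":[5,0,0],"spin":0},
    {"slide":[9,0,0],"spin":0},
    {"slide":[13,0,0],"spin":0},
    {"slide":[17,0,0],"spin":0},
    {"slide":[22,0,0],"spin":0},
    {"slide":[28,0,0],"spin":0},
    {"slide":[34,0,0],"spin":0},
    {"slide":[40,0,0],"spin":0},
    {"slide":[46,0,0],"spin":0},
    {"slide":[52,0,0],"spin":0},
  ],
)

```text
t: 11.52
eef_pos: [0.5068, -0.0719, 0.1199]
tool_rot: [0.753, 0.658, -0.0, -0.0]
contact_force: [-0.0, 0.1, 0.3]
opening: 0.701
grip_force: 0.0
```

```bash
python3 - <<'E'
from h import *;from station import bot
s=bot.state();plan(s,[],-7.7)
c=bot.capture("wrist");cv2.imwrite("pics/w5.png",c["image"])
E
```

```text
spin 0.1
deck [  -0.2 -103.5] z 0.1199 ang -7.6 t 11.5167 0.701016650462255 0.0 [-0.   0.1  0.3]
```

View pics/w5.png

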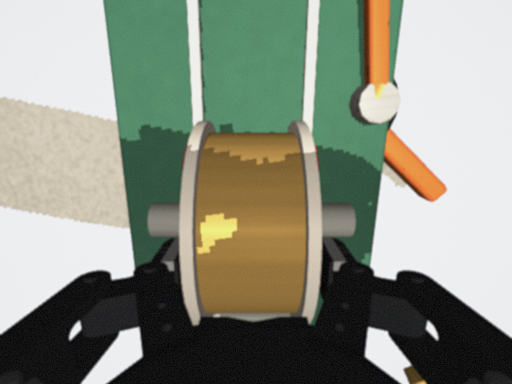

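The reel stands straight and rolls ahead of the fingers on both mandrels, at about (150,220) and (350,220).

>>> drive_tool(
  steps=[
    {"slide":[8,0,0],"spin":0},
    {"slide":[16,0,0],"spin":0},
    {"slide":[24,0,0],"spin":0},
    {"slide":[32,0,0],"spin":0},
    {"slide":[40,0,0],"spin":0},
    {"slide":[48,0,0],"spin":0},
    {"slide":[56,0,0],"spin":0},
    {"slide":[64,0,0],"spin":0},
    {"slide":[72,0,0],"spin":0},
    {"slide":[80,0,0],"spin":0},
    {"slide":[88,0,0],"spin":0},
    {"slide":[95,0,0],"spin":0},
  ],
)

```text
t: 12.57
eef_pos: [0.5195, 0.0224, 0.1199]
tool_rot: [0.753, 0.658, 0.0, -0.0]
contact_force: [-0.6, -0.7, 0.1]
opening: 0.7
grip_force: 0.0
```

```bash
python3 - <<'E'
from h import *;from station import bot
s=bot.state();plan(s,[[*W(0,60),.119],[*W(0,81),.119]],-7.7)
c=bot.capture("scene");cv2.imwrite("pics/s6.png",cv2.resize(c["image"][130:290,200:370],None,fx=3.4,fy=3.4,interpolation=cv2.INTER_CUBIC))
E
```

```text
slide [68, 0, 1]
slide [89, 0, 1]
spin 0.1
deck [-0.2 -8.3] z 0.1199 ang -7.6 t 12.5667 0.7000678386905308 0.0 [-0.6 -0.7  0.1]
```

View pics/s6.png

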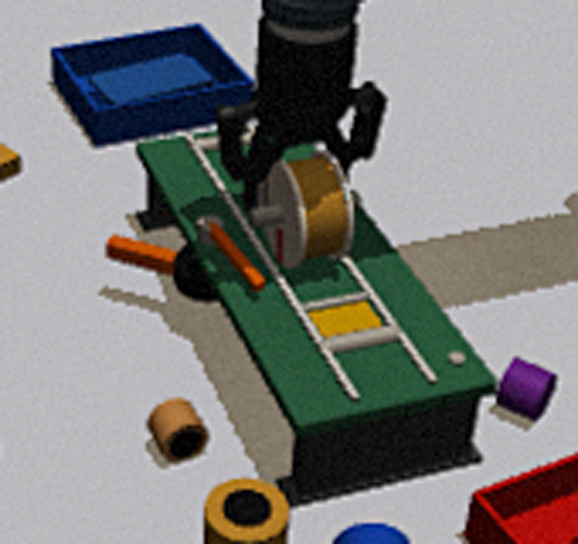

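The picture shows the reel at (307,205), upright, with its red mark at the bottom (280,245), the gate clear, and the cradle ahead. I'll carry on slowly.

>>> drive_tool(
  steps=[
    {"slide":[8,0,0],"spin":0},
    {"slide":[16,0,0],"spin":0},
    {"slide":[24,0,0],"spin":0},
    {"slide":[32,0,0],"spin":0},
    {"slide":[39,0,0],"spin":0},
    {"slide":[46,0,0],"spin":0},
    {"slide":[52,0,0],"spin":0},
    {"slide":[58,0,0],"spin":0},
    {"slide":[63,0,0],"spin":0},
    {"slide":[67,0,0],"spin":0},
    {"slide":[71,0,0],"spin":0},
    {"slide":[75,0,0],"spin":0},
  ],
)

```text
t: 13.62
eef_pos: [0.5292, 0.0964, 0.1197]
tool_rot: [0.753, 0.658, 0.0, -0.0]
contact_force: [-0.5, 0.5, -0.1]
opening: 0.703
grip_force: 0.1
```

>>> drive_tool(
  steps=[
    {"slide":[3,0,0],"spin":0},
    {"slide":[6,0,0],"spin":0},
    {"slide":[9,0,0],"spin":0},
    {"slide":[12,0,0],"spin":0},
    {"slide":[12,0,0],"spin":0},
    {"slide":[12,0,0],"spin":0},
  ],
)

```text
t: 14.12
eef_pos: [0.531, 0.1079, 0.1199]
tool_rot: [0.753, 0.658, 0.0, -0.0]
contact_force: [0.1, -0.4, 0.1]
opening: 0.701
grip_force: 0.0
```

```bash
python3 - <<'E'
from h import *;from station import bot
s=bot.state();plan(s,[],-7.7)
c=bot.capture("wrist");cv2.imwrite("pics/w7.png",c["image"])
E
```

```text
spin 0.1
deck [-0.3 78. ] z 0.1199 ang -7.6 t 14.1167 0.7008492861762685 0.0 [ 0.1 -0.4  0.1]
```

View pics/w7.png

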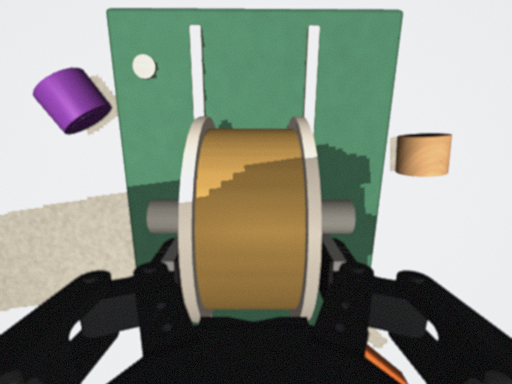

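The picture shows the reel upright and centred with its mandrels just ahead of the fingers, matching y of about 98 to 100 mm and no contact force. I'll back off, rise and measure with numbers.

>>> drive_tool(
  steps=[
    {"slide":[-6,0,0],"spin":0},
    {"slide":[-20,0,0],"spin":0},
    {"slide":[-35,0,0],"spin":0},
    {"slide":[-45,0,-10],"spin":0},
    {"slide":[-60,0,-40],"spin":0},
    {"slide":[-85,0,-70],"spin":0},
    {"slide":[-110,0,-100],"spin":0},
    {"slide":[-130,10,-130],"spin":0},
    {"slide":[-150,30,-130],"spin":0},
    {"slide":[-170,60,-130],"spin":0},
    {"slide":[-185,90,-130],"spin":0},
    {"slide":[-188,102,-130],"spin":0},
  ],
)

```text
t: 15.17
eef_pos: [0.6091, -0.0957, 0.2511]
tool_rot: [0.754, 0.657, 0.0, 0.001]
contact_force: [-0.2, -0.2, 0.2]
opening: 0.699
grip_force: 0.0
```

```bash
sed -i 's/h=11\*abs(u\[1\])+14.5\*abs(u\[0\]);return np.array(\[65,-30\])/h=14.5*abs(u[1])+11*abs(u[0]);return np.array([65,-30])/' h.py; python3 - <<'E'
from h import *;from station import bot
c=bot.capture("top");s=bot.state()
P=wingP(1.45,80,-1,9);print(P);plan(s,[[*W(*P),.25],[*W(*P),.046]],-7.7)
hsv=cv2.cvtColor(c["image"],cv2.COLOR_BGR2HSV).astype(int)
m=np.zeros(hsv.shape[:2],bool)
u,v=pix(c,[*W(0,100),.15]);u,v=int(u),int(v);sl=(slice(v-22,v+22),slice(u-28,u+28))
g=(hsv[...,0]>9)&(hsv[...,0]<30)&(hsv[...,1]>80);pts=np.argwhere(g[sl])+[v-22,u-28]
d=np.array([D(at(c,(x,y),.165)) for y,x in pts]);print(len(d),d.min(0),d.max(0),d.mean(0))
# same on the initial view, reel at start
import pickle;c=pickle.load(open("c0.pkl","rb"))["top"];hsv=cv2.cvtColor(c["image"],cv2.COLOR_BGR2HSV).astype(int)
u,v=pix(c,[*W(0,-122),.15]);u,v=int(u),int(v);g=(hsv[...,0]>9)&(hsv[...,0]<30)&(hsv[...,1]>80)
pts=np.argwhere(g[v-22:v+22,u-28:u+28])+[v-22,u-28];d=np.array([D(at(c,(x,y),.165)) for y,x in pts]);print(len(d),d.min(0),d.max(0),d.mean(0))
E
```

```text
[ 101.77037486 -109.13526   ]
slide [4, -3, 1]
slide [4, -4, 205]
spin -0.1
deck [ 104.8 -112.9] z 0.2508 ang -7.8 t 15.2167 0.7055186974645652 0.0 [-0.9 -0.9  0. ]
364 [-30.66635982  30.86266195] [ 51.91051053 132.89693237] [ 2.79191382 90.33103222]
328 [ -18.2074313  -158.12346313] [ 45.00110998 -34.37262817] [-3.58542249e-02 -1.20070543e+02]
```

>>> drive_tool(
  steps=[
    {"slide":[2,0,25],"spin":0},
    {"slide":[2,0,60],"spin":0},
    {"slide":[2,0,95],"spin":0},
    {"slide":[2,0,130],"spin":0},
    {"slide":[2,0,165],"spin":0},
    {"slide":[2,0,190],"spin":0},
    {"slide":[2,0,203],"spin":0},
    {"slide":[2,0,203],"spin":0},
  ],
  gripper=0,
)

```text
t: 15.88
eef_pos: [0.6093, -0.0909, 0.0494]
tool_rot: [0.753, 0.658, 0.001, 0.002]
contact_force: [1.8, 0.0, 1.7]
opening: -0.001
grip_force: 1.2
```

```bash
cat >> h.py <<'E'
def reel(c,y0):
    hsv=cv2.cvtColor(c["image"],cv2.COLOR_BGR2HSV).astype(int)
    u,v=[int(a) for a in pix(c,[*W(0,y0),.15])]
    g=(hsv[...,0]>9)&(hsv[...,0]<30)&(hsv[...,1]>80)
    pts=np.argwhere(g[v-25:v+25,u-30:u+30])+[v-25,u-30]
    d=np.array([D(at(c,(x,y),.15)) for y,x in pts]);d=d[(abs(d[:,0])<15)&(abs(d[:,1]-y0)<58)]
    # silhouette along y: both tangent points of the disc in the xy-z plane seen by the camera
    lo,hi=np.percentile(d[:,1],[2,98]);cy=D(c["world_from_camera"][:3,3])[1];h=c["world_from_camera"][2,3]*1000
    from scipy.optimize import least_squares
    def pred(y):
        a=np.arctan2(y-cy,h-130);b=np.arcsin(45/np.hypot(y-cy,h-130))
        return [cy+(h-150)*np.tan(a-b),cy+(h-150)*np.tan(a+b)]
    print("reel lo/hi",lo,hi,"pred@y0",pred(y0),"y",least_squares(lambda y:np.sum(pred(y[0]))-lo-hi,[y0]).x, "x",np.mean(d[:,0]))
E
python3 - <<'E'
from h import *;from station import bot;import pickle
c=bot.capture("top");s=bot.state()
reel(c,100);reel(pickle.load(open("c0.pkl","rb"))["top"],-122)
plan(s,[[*W(*wingP(q,80,-1)),.046] for q in (1.4,1.25,1.05,.85,.65,.45,.25,.15,.05,0)],-7.7)
E
```

```text
reel lo/hi 60.21450905959756 134.30633680491076 pred@y0 [np.float64(52.83326487747468), np.float64(142.14496674246814)] y [99.76755167] x -0.07587199294537637
reel lo/hi -157.98571172084507 -85.66445299821407 pred@y0 [np.float64(-165.23904614302424), np.float64(-76.6094216338148)] y [-122.91564165] x 0.021993952795282257
slide [9, 8, 3]
slide [17, 18, 3]
slide [31, 30, 3]
slide [48, 38, 3]
slide [65, 42, 3]
slide [79, 44, 3]
slide [93, 43, 3]
slide [101, 42, 3]
slide [108, 40, 3]
slide [112, 38, 3]
spin 0.0
deck [ 103.9 -108.5] z 0.0493 ang -7.7 t 15.9333 0.0006973755829243137 1.823402967711445 [2.7 0.3 2.1]
```

The reel measures y = 99.8 mm and x about 0 in the deck frame, so it is in the cradle. I'll close the knob.

>>> drive_tool(
  steps=[
    {"slide":[8,8,1],"spin":0},
    {"slide":[16,17,1],"spin":0},
    {"slide":[26,25,1],"spin":0},
    {"slide":[36,32,1],"spin":0},
    {"slide":[48,38,1],"spin":0},
    {"slide":[58,41,1],"spin":0},
    {"slide":[69,43,1],"spin":0},
    {"slide":[79,44,1],"spin":0},
    {"slide":[91,43,1],"spin":0},
    {"slide":[100,42,1],"spin":0},
    {"slide":[106,40,1],"spin":0},
    {"slide":[106,40,1],"spin":0},
  ],
)

```text
t: 16.93
eef_pos: [0.6613, 0.0112, 0.046]
tool_rot: [0.752, 0.659, 0.001, 0.0]
contact_force: [-0.1, -0.3, -0.5]
opening: -0.002
grip_force: 0.0
```

>>> drive_tool(
  steps=[
    {"slide":[4,-3,0],"spin":0},
    {"slide":[8,-6,0],"spin":0},
    {"slide":[10,-7,0],"spin":0},
    {"slide":[10,-7,0],"spin":0},
  ],
)

```text
t: 17.27
eef_pos: [0.6579, 0.0176, 0.0466]
tool_rot: [0.753, 0.658, 0.001, 0.005]
contact_force: [8.9, -11.6, -6.2]
opening: 0.003
grip_force: 7.3
```

```bash
cat >> h.py <<'E'
def bar(c):
    hsv=cv2.cvtColor(c["image"],cv2.COLOR_BGR2HSV).astype(int)
    u,v=[int(a) for a in pix(c,[*W(10,-25),.103])]
    g=(hsv[...,0]>8)&(hsv[...,0]<20)&(hsv[...,1]>120)
    pts=np.argwhere(g[v-20:v+20,u-15:u+15])+[v-20,u-15]
    if len(pts)==0: return print("no bar seen")
    d=np.array([D(at(c,(x,y),.103)) for y,x in pts]).mean(0);print("bar",len(pts),d,"knob",np.arctan2(d[1]+30,65-d[0]))
E
python3 - <<'E'
from h import *;from station import bot;import pickle
c=bot.capture("top");s=bot.state();bar(c);bar(pickle.load(open("c0.pkl","rb"))["top"]);reel(c,100);plan(s,[],-7.7)
E
```

```text
no bar seen
bar 84 [ 14.50953054 -26.42886252] knob 0.07061135212844426
reel lo/hi 93.12572803876604 135.23963645659035 pred@y0 [np.float64(52.83326487747468), np.float64(142.14496674246814)] y [116.96769796] x 0.2965540021921885
spin 0.0
deck [137.6   5.5] z 0.0466 ang -7.7 t 17.3167 -0.0006990857722774262 7.135713498219047 [  8.7 -11.8  -6.9]
```

>>> drive_tool(
  steps=[
    {"slide":[-8,6,0],"spin":0},
    {"slide":[-14,12,-10],"spin":0},
    {"slide":[-14,12,-45],"spin":0},
    {"slide":[-14,12,-85],"spin":0},
    {"slide":[-14,12,-125],"spin":0},
    {"slide":[-14,12,-165],"spin":0},
    {"slide":[-30,12,-195],"spin":0},
    {"slide":[-65,10,-205],"spin":0},
    {"slide":[-105,5,-205],"spin":0},
    {"slide":[-145,0,-205],"spin":0},
    {"slide":[-185,-5,-205],"spin":0},
    {"slide":[-225,-10,-205],"spin":0},
  ],
)

```text
t: 18.32
eef_pos: [0.6148, -0.2024, 0.252]
tool_rot: [0.753, 0.658, 0.001, -0.0]
contact_force: [0.6, 0.4, 0.9]
opening: 0.001
grip_force: 0.0
```

>>> drive_tool(
  steps=[
    {"slide":[-40,-5,0],"spin":0},
    {"slide":[-75,-20,0],"spin":0},
    {"slide":[-95,-50,0],"spin":0},
    {"slide":[-105,-80,0],"spin":0},
    {"slide":[-110,-95,0],"spin":0},
    {"slide":[-110,-95,0],"spin":0},
  ],
)

```text
t: 18.82
eef_pos: [0.5044, -0.2982, 0.2516]
tool_rot: [0.754, 0.657, 0.0, -0.0]
contact_force: [0.5, 0.5, -0.6]
opening: 0.0
grip_force: 0.0
```

```bash
python3 - <<'E'
from h import *;from station import bot;import pickle
c=bot.capture("top");s=bot.state();c0=pickle.load(open("c0.pkl","rb"))["top"]
bar(c);bar(c0);reel(c,100);plan(s,[],-7.7)
t=[int(a) for a in pix(c,[.437,.3615,.04])]
hsv=cv2.cvtColor(c["image"],cv2.COLOR_BGR2HSV).astype(int);g=(hsv[...,0]>8)&(hsv[...,0]<22)&(hsv[...,1]>90)
p=np.argwhere(g[t[1]-28:t[1]+28,t[0]-25:t[0]+25])+[t[1]-28,t[0]-25];print("core",len(p),at(c,p.mean(0)[::-1],.05))
for n,(u,v) in dict(roll=(155,160),die=(350,178),square=(247,135)).items():
  a=c["image"][v-22:v+22,u-22:u+22].astype(int);b=c0["image"][v-22:v+22,u-22:u+22].astype(int);print(n,abs(a-b).mean())
E
```

```text
bar 84 [ 14.4302111  -30.02535793] knob -0.0005014442218925805
bar 84 [ 14.50953054 -26.42886252] knob 0.07061135212844426
reel lo/hi 60.22172840937746 134.52187752283308 pred@y0 [np.float64(52.83326487747468), np.float64(142.14496674246814)] y [99.88076072] x -0.023783999746213407
spin -0.1
deck [  29.3 -327.5] z 0.2518 ang -7.8 t 18.8667 0.002561982203654802 0.0 [ 0.9 -0.4  0.1]
core 250 [0.43510445 0.35827477 0.05      ]
roll 10.633092286501377
die 10.138085399449036
square 11.12896005509642
```

The knob is closed (0.00 rad), the reel is in the cradle, the core is in the tray and the arm is clear.

```bash
python3 -c "
from station import bot
print(bot.job_done())"
```

```text
the job is handed in; nothing more can be done
None
```

I handed the job in at about 19 s: core in the red tray, reel rolled into the cradle (measured y 99.9 mm, x about 0), knob back at 0.00 rad, and arm clear; the hand-in call did not report the judge's result.

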